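# Find the loose bolt of the stirrer stand and hold its cover open

### The arm

A 6-joint arm with a two-finger parallel gripper is mounted at the origin on a cart in front of the work surface, level with it; the furniture and walls round the work are solid. World frame = base frame: x ahead of the robot, y to its left, z up, the work surface at z = 0. Lengths are in m, angles in degrees, forces in N, time in s.
With the tool pointing down it reaches from about 0.4 to 0.825 m from the base axis. Payload 7 kg.
Tool frame: the origin (TCP) lies midway between the tips of the shut fingers; the grasp point (between the pads) lies 19 mm behind it (ctrl.grasp_offset is the distance from the TCP to the grasp point, in m); z points along the fingers, x is the direction in which the jaws open and shut, and the axes are right-handed (so a half turn about z gives the same grasp; the last joint's range is limited). The gripper opens to 88 mm and grips with 3 to 60 N. Pads are 19 mm wide; open, the fingers measure 130 mm over their backs; the gripper's body (78 mm by 193 mm) begins 47 mm behind the grasp point.
Start: joints at [-52.191, 20.546, 0.682, 0, -70.136, -16.507], TCP at [0.245, -0.629, 0.227] pointing down, gripper open.
Joint ranges: [-176.03, 176.03], [-82.01, 121.73], [-58.28, 71.71], [-173.87, 95.51], [-174.79, -0.11], [-173.66, 173.66]. Speed limits (degrees/s): [136.94, 136.94, 172.46, 180, 180, 180].

### API

Orientations are given as [roll, pitch, yaw] about the fixed x, y, z axes, in that order (R = Rz(yaw) Ry(pitch) Rx(roll)).
In Python, from plant import sensors, snapshot, order, ctrl gives the robot as it stands.
- The arm moves only by the tool send_rows, never from a script. Its argument "commands" is a list of rows, each a list of 3 entries, a list of its own where there are three numbers: the closure, from 0 (fully open) to 1 (shut), then the shift along the world's x, y, z in units of 0.25 m (1.0 is 0.25 m), then the turn, a rotation vector about the world's x, y, z in units of 360 degrees (1.0 is 360 degrees). In form: [[hand, [x, y, z], [ax, ay, az]], ...]. A call has 1 to 12 rows; each row shifts and turns the pose as measured when the row begins; what a row does not reach is not made up. A row lasts 1/10 s, in which the tool goes at most 50 mm and 8.59 degrees, less where a joint would pass 70% of its speed; a pose out of reach is approached as far as the arm can. A call with a number of a shift or a turn outside -1 to 1 is refused whole. A call with a gripper value outside its range is refused whole. The fingers move at their own pace and stop on an object; the grip force is fixed at half the most. Time passes only in rows, so rows that do not move let the fingers close. It gives the time, the measured TCP pose, the force and the opening at its end, in the units of the state.
- sensors.get_obs(): the state, without advancing time (a new reading comes with each control period).
- snapshot(name): name is "scene" or "top" or "wrist"; returns a dict with "color" (480x640x3 uint8, blue, green, red), "z_map" (480x640 float32, m along the optical axis (not along the pixel's ray), 0 where there is no reading), "mtx" (3x3 intrinsics, pixels), "xyz" and "attitude" of the camera in the world. Camera axes: x right, y down, z forward; pixel columns grow to the right and rows downward; lengths in m; the calibration is good to about 2 mm. A picture is of the moment at which its call begins.
- order.close_job(): hands the job in, once; it reports no verdict.
The state is a dict: "clock": time; "joint_pos": joint angles; "qvel": joint speeds; "tau": joint torques, N m; "tool_pos": TCP position; "orientation": TCP orientation; "force": force on the tool from outside, world axes, zero at the start; "moment": the same for the moment, N m; "opening": finger opening in m.
Only numpy, scipy, OpenCV 4.12 (cv2) and the standard library are available. Lean on these libraries where they do the work, as an engineer would, in place of code of your own. Each camera call takes 0.05 s, during which the arm holds its last target.

### The job

One of the three bolts in the foot of the stirrer stand has worked loose. Tap the three bolt heads lightly with the fingertips, one after another from left to right, to find the one that sinks; then lift the cover of that bolt alone by its red tab to about 60 degrees open and finish while still holding it there, so that a colleague can get at the bolt. Keep the other two covers shut and leave the spanner and the screwdriver where they lie.

Things in the scene. Friction and masses are not known exactly. Their poses are not given: they have to be found in the camera images.
- stand_foot: Grey foot of a stirrer stand, fixed on the table, 300 mm wide, top face 40 mm high, with a rod socket 56 mm high at the back (x = +82 mm). Origin on the table under the middle bolt; x points away from the robot to the socket, y left along the row of bolts, z up. Bolts at y = +95 mm (left), 0 (middle), -95 mm (right), x = 0. Front edge at x = -32 mm, back edge at +110 mm.
- bolt_left_top (a point): Centre of the flat top of the dark six-sided head of the left bolt, 23 mm across, which stands up through the window of its cover, about 19 mm above the cover's top face (0.0685 m above the table at the start). Axes as the foot's.
- bolt_left (a joint): How far the left bolt has sunk, in m: 0 at the start, also for the loose one. A loose bolt sinks under more than about 1.5 N straight down on its head, at most 6 mm (more quickly under more force), and stays down. A firm bolt gives by less than 1 mm under any tap.
- cover_left_tab (a point): Centre of the red lifting tab of the left cover: a barrel 18 mm across and 14 mm long along the foot's y, on a 9 mm wide neck 32 mm in front of the plate, 60 mm above the table when shut. Its two flat ends are free, to be pinched from above with fingers closing along the foot's y; it then turns between them as the cover swings. Moves and turns with the cover.
- cover_left_hinge (a point): Middle of the hinge axis of the left cover, which runs along the foot's y, behind the bolt; shut, the tab is 100 mm in front of and 15.5 mm above this point.
- cover_left (a joint): Opening angle in rad of the left cover, a steel plate 67 mm by 54 mm, 5 mm thick, of 70 to 140 g, with a window round the bolt head, hinged at its back: 0 shut (level), at most 1.45 (nearly upright). The tab swings up and away from the robot. It falls shut by its weight unless held.
- bolt_middle_top (a point): Centre of the flat top of the dark six-sided head of the middle bolt, 23 mm across, which stands up through the window of its cover, about 19 mm above the cover's top face (0.0685 m above the table at the start). Axes as the foot's.
- bolt_middle (a joint): How far the middle bolt has sunk, in m: 0 at the start, also for the loose one. A loose bolt sinks under more than about 1.5 N straight down on its head, at most 6 mm (more quickly under more force), and stays down. A firm bolt gives by less than 1 mm under any tap.
- cover_middle_tab (a point): Centre of the red lifting tab of the middle cover: a barrel 18 mm across and 14 mm long along the foot's y, on a 9 mm wide neck 32 mm in front of the plate, 60 mm above the table when shut. Its two flat ends are free, to be pinched from above with fingers closing along the foot's y; it then turns between them as the cover swings. Moves and turns with the cover.
- cover_middle_hinge (a point): Middle of the hinge axis of the middle cover, which runs along the foot's y, behind the bolt; shut, the tab is 100 mm in front of and 15.5 mm above this point.
- cover_middle (a joint): Opening angle in rad of the middle cover, a steel plate 67 mm by 54 mm, 5 mm thick, of 70 to 140 g, with a window round the bolt head, hinged at its back: 0 shut (level), at most 1.45 (nearly upright). The tab swings up and away from the robot. It falls shut by its weight unless held.
- bolt_right_top (a point): Centre of the flat top of the dark six-sided head of the right bolt, 23 mm across, which stands up through the window of its cover, about 19 mm above the cover's top face (0.0685 m above the table at the start). Axes as the foot's.
- bolt_right (a joint): How far the right bolt has sunk, in m: 0 at the start, also for the loose one. A loose bolt sinks under more than about 1.5 N straight down on its head, at most 6 mm (more quickly under more force), and stays down. A firm bolt gives by less than 1 mm under any tap.
- cover_right_tab (a point): Centre of the red lifting tab of the right cover: a barrel 18 mm across and 14 mm long along the foot's y, on a 9 mm wide neck 32 mm in front of the plate, 60 mm above the table when shut. Its two flat ends are free, to be pinched from above with fingers closing along the foot's y; it then turns between them as the cover swings. Moves and turns with the cover.
- cover_right_hinge (a point): Middle of the hinge axis of the right cover, which runs along the foot's y, behind the bolt; shut, the tab is 100 mm in front of and 15.5 mm above this point.
- cover_right (a joint): Opening angle in rad of the right cover, a steel plate 67 mm by 54 mm, 5 mm thick, of 70 to 140 g, with a window round the bolt head, hinged at its back: 0 shut (level), at most 1.45 (nearly upright). The tab swings up and away from the robot. It falls shut by its weight unless held.
- spanner_17: Steel open-ended spanner, 162 mm long, 31 mm wide, 6 mm thick, lying loose to the right of the foot; origin under its middle, long axis y. A bystander.
- screwdriver: Screwdriver with orange handle, 199 mm long, 27 mm thick, lying loose to the left of the foot; origin under its middle, long axis y. A bystander.

How it is judged (in metres and radians):
On the way, in this order (a step that is already met when the one before it is completed fails the run):
1. tap the left bolt on its head (contact force between the fingers and bolt_left above 1 N), for 0.02 s.
2. tap the middle bolt on its head (contact force between the fingers and bolt_middle above 1 N), for 0.02 s.
3. tap the right bolt on its head (contact force between the fingers and bolt_right above 1 N), for 0.02 s.
4. lift the cover of the bolt that sank (((value of joint bolt_left above 0.002 m and value of joint cover_left above 0.8 rad) or (value of joint bolt_middle above 0.002 m and value of joint cover_middle above 0.8 rad) or (value of joint bolt_right above 0.002 m and value of joint cover_right above 0.8 rad))), for 0.2 s.
At the end, for the whole second after the job is handed in: The loose bolt has sunk by more than 2 mm, its cover is open by more than 0.8 rad (46 degrees) and still, the fingers hold that cover (contact force over 0.05 N; it would fall shut alone), and the other two covers are shut (under 0.1 rad) ((((value of joint bolt_left above 0.002 m and value of joint cover_left above 0.8 rad) and contact force between the fingers and cover_left above 0.05 N and velocity of joint cover_left between -0.15 and 0.15 rad/s and value of joint each of cover_middle, cover_right below 0.1 rad) or ((value of joint bolt_middle above 0.002 m and value of joint cover_middle above 0.8 rad) and contact force between the fingers and cover_middle above 0.05 N and velocity of joint cover_middle between -0.15 and 0.15 rad/s and value of joint each of cover_left, cover_right below 0.1 rad) or ((value of joint bolt_right above 0.002 m and value of joint cover_right above 0.8 rad) and contact force between the fingers and cover_right above 0.05 N and velocity of joint cover_right between -0.15 and 0.15 rad/s and value of joint each of cover_left, cover_middle below 0.1 rad))); the arm keeps its last pose, push and grip.
It fails at once if the cover of a bolt that has not been found loose is opened (over 0.3 rad) ((value of joint cover_left above 0.3 rad and value of joint bolt_left below 0.0015 m) or (value of joint cover_middle above 0.3 rad and value of joint bolt_middle below 0.0015 m) or (value of joint cover_right above 0.3 rad and value of joint bolt_right below 0.0015 m)).
It fails at once if a bolt head is struck hard (over 40 N) (contact force between the fingers and bolt_left above 40 N or contact force between the fingers and bolt_middle above 40 N or contact force between the fingers and bolt_right above 40 N).
It fails at once if the spanner is moved by more than 30 mm (distance of spanner_17 from where it was at the start of the episode above 0.03 m).
It fails at once if the screwdriver is moved by more than 30 mm (distance of screwdriver from where it was at the start of the episode above 0.03 m).
It also fails if it takes over 50 s, if anything falls off the work surface, if the arm or the gripper's body presses on something with over 40 N, if the wrist force passes 120 N, or if a joint passes its speed limit or range.

## Working session

There is one attempt and no reset: what is moved stays moved. The work goes in short steps, Python scripts to look and compute and a tool call to move; the robot and the scene stay as the last step left them, time stands still between calls to the robot, and variables do not carry over. Pictures are saved under pics/ and viewed, and the job is handed in when it is done.

Besides the shell and the picture viewer there is one more tool, called after ">>>" as name(argument=value, ...) on one line, values as JSON. send_rows: Moves the arm, as the interface text tells. Its arguments: {"type":"object","properties":{"commands":{"type":"array","items":{"type":"array"}}},"required":["commands"]}

```bash
ls; mkdir -p pics; python3 - <<'E'
from plant import sensors, snapshot, order, ctrl
import cv2,pickle
print(sensors.get_obs(), ctrl.grasp_offset)
for n in ["scene","top"]:
    s=snapshot(n); cv2.imwrite(f"pics/{n}0.png",s["color"]); pickle.dump(s,open(f"{n}0.pkl","wb"))
    print(n,s["mtx"],s["xyz"],s["attitude"])
E
```

```text
pics
{'clock': 0.0, 'joint_pos': array([-5.21902105e+01,  2.05903637e+01,  6.35012109e-01, -1.87591961e-02,
       -7.01357417e+01, -1.65066516e+01]), 'qvel': array([-0.12686467, -0.0342161 , -0.03935926, -0.02374359, -0.02675144,
        0.02852675]), 'tau': array([-3.02793469e-04, -5.82718313e+01,  2.93053383e+01,  6.99729905e+00,
        6.70801266e-03, -1.37453117e-04]), 'tool_pos': array([ 0.24502424, -0.628448  ,  0.22564847]), 'orientation': array([-1.79991024e+02, -9.23499565e-02,  1.11296742e+02]), 'force': array([-0.02404544,  0.5489866 ,  0.20557805]), 'moment': array([-0.00243838, -0.0206982 , -0.00196743]), 'opening': 0.08760162131384164} 0.0188
scene [[442.19852138   0.         313.10146773]
 [  0.         442.19852138 235.88525314]
 [  0.           0.           1.        ]] [0.14259613 0.46911893 0.75543195] [-136.98905068   -0.84286136 -134.81569246]
top [[565.76286654   0.         335.92520713]
 [  0.         565.76286654 250.60531098]
 [  0.           0.           1.        ]] [0.30698003 0.02908218 1.34895028] [-1.69580097e+02 -4.15476928e-02 -8.88649260e+01]
```

View pics/scene0.png

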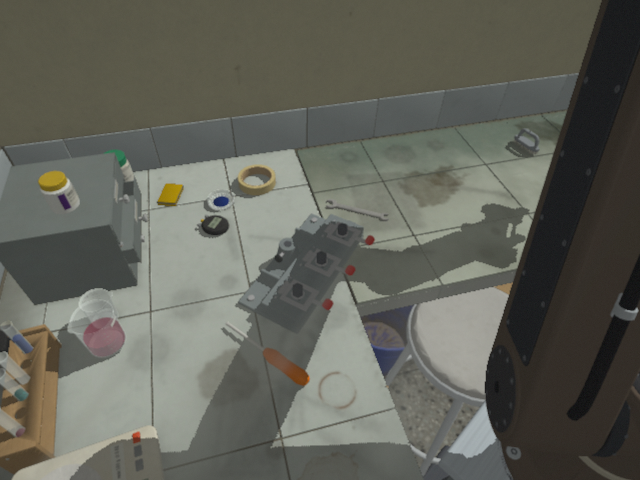

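View pics/top0.png

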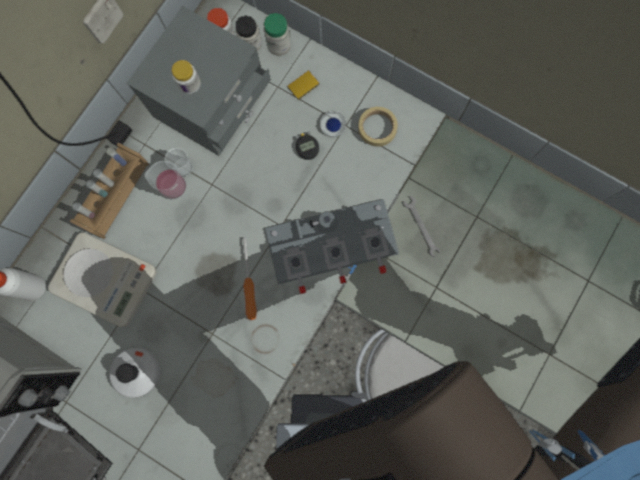

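The scene view shows bolt heads near (297,290), (321,258) and (342,229), with red tabs at (328,304), (350,270) and (369,240). The top view shows bolts near (295,262), (336,252) and (375,242), with tabs at (302,289), (343,280) and (382,269). Next I'll measure them.

```bash
cat > h.py <<'E'
import numpy as np, cv2, pickle
from scipy.spatial.transform import Rotation as R
def ray(s,u,v):
    K=s["mtx"]; d=np.array([(u-K[0,2])/K[0,0],(v-K[1,2])/K[1,1],1.])
    return np.array(s["xyz"]),R.from_euler("xyz",s["attitude"],degrees=True).as_matrix()@d
def plane(s,u,v,z):
    o,d=ray(s,u,v); return o+d*(z-o[2])/d[2]
def tri(s1,p1,s2,p2):
    o1,d1=ray(s1,*p1);o2,d2=ray(s2,*p2)
    t=np.linalg.lstsq(np.c_[d1,-d2],o2-o1,rcond=None)[0]
    a=o1+d1*t[0];b=o2+d2*t[1]; return (a+b)/2,np.linalg.norm(a-b)
def blobs(m,lo,hi):
    n,l,st,c=cv2.connectedComponentsWithStats(m.astype(np.uint8))
    return [(c[i].round(1),st[i,4]) for i in range(1,n) if lo<st[i,4]<hi]
def red(s):
    h=cv2.cvtColor(s["color"],cv2.COLOR_BGR2HSV)
    return ((h[...,0]<8)|(h[...,0]>172))&(h[...,1]>150)&(h[...,2]>60)
E
python3 - <<'E'
from h import *
S={n:pickle.load(open(n+"0.pkl","rb")) for n in("scene","top")}
box={"scene":(220,200,390,320),"top":(260,195,400,300)}
for n,s in S.items():
    x0,y0,x1,y1=box[n]; m=np.zeros((480,640),bool); m[y0:y1,x0:x1]=1
    for c,a in blobs(red(s)&m,10,400): print(n,"red",c,a,plane(s,*c,0.060).round(4))
    # bolt top by depth height
    v,u=np.mgrid[0:480,0:640]; z=s["z_map"]; o,_=ray(s,0,0)
    K=s["mtx"];P=np.stack([(u-K[0,2])/K[0,0]*z,(v-K[1,2])/K[1,1]*z,z],-1)@R.from_euler("xyz",s["attitude"],degrees=True).as_matrix().T+o
    for c,a in blobs((P[...,2]>0.0625)&(P[...,2]<.08)&m,10,600):
        mm=(P[...,2]>0.0625)&m&(np.hypot(u-c[0],v-c[1])<9)
        print(n,"hi",c,a,plane(s,*c,0.0685).round(4),np.median(P[mm],0).round(4))
    g=s["color"][y0:y1,x0:x1]; cv2.imwrite(f"pics/{n}_z.png",cv2.resize(g,None,fx=4,fy=4,interpolation=2))
E
```

```text
scene red [370.4 240.5] 27 [ 0.501  -0.0739  0.06  ]
scene red [351.2 271. ] 26 [0.4742 0.0175 0.06  ]
scene red [329.6 305.4] 14 [0.4475 0.1081 0.06  ]
scene hi [342.6 226.4] 70 [ 0.5656 -0.0557  0.0685] [ 0.5659 -0.056   0.0676]
scene hi [370.3 237.9] 46 [ 0.5016 -0.0729  0.0685] [ 0.5019 -0.0738  0.0672]
scene hi [321.4 255.1] 78 [0.5402 0.0359 0.0685] [0.5408 0.0359 0.0681]
scene hi [350.5 268.1] 52 [0.476  0.0185 0.0685] [0.477  0.0171 0.0668]
scene hi [297.5 287.6] 87 [0.5148 0.1271 0.0685] [0.5152 0.127  0.068 ]
scene hi [328.  302.3] 62 [0.4507 0.1096 0.0685] [0.4509 0.109  0.0669]
top red [382.2 269.2] 29 [ 0.5026 -0.0746  0.06  ]
top red [342.3 279.3] 19 [0.4773 0.0169 0.06  ]
top red [302.  289.2] 25 [0.4527 0.1087 0.06  ]
top hi [374.6 241.4] 70 [ 0.5658 -0.056   0.0685] [ 0.5658 -0.0566  0.0686]
top hi [334.8 251.3] 67 [0.5407 0.0354 0.0685] [0.5401 0.0349 0.0683]
top hi [294.7 261.2] 67 [0.5158 0.1268 0.0685] [0.5161 0.1263 0.069 ]
top hi [382.1 268.8] 42 [ 0.5022 -0.0736  0.0685] [ 0.5017 -0.0736  0.068 ]
top hi [342. 279.] 43 [0.4769 0.0177 0.0685] [0.4766 0.0177 0.0678]
top hi [301.5 289.4] 40 [0.4512 0.1093 0.0685] [0.4517 0.1099 0.0688]
```

View pics/top_z.png

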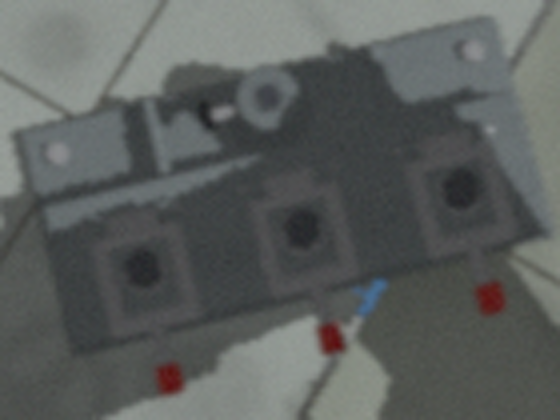

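View pics/scene_z.png

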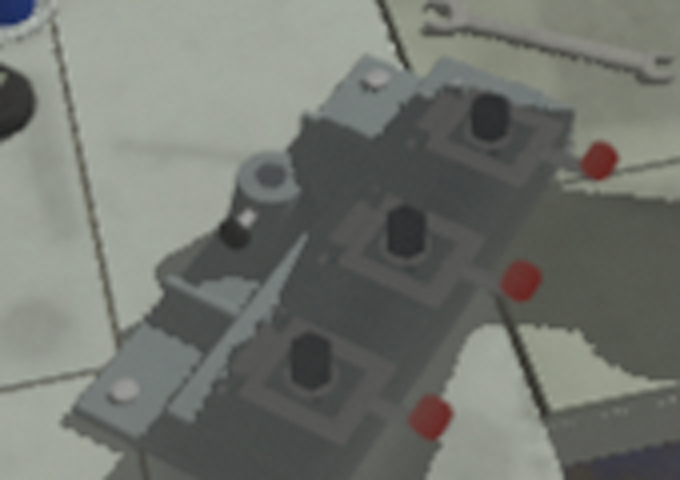

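Both views agree to about 1 mm. The bolts are L (0.515,0.127), M (0.540,0.0355) and R (0.566,-0.056), and the foot yaw is about 15.4°. The tabs sit 66 mm in front of the bolts. I'll shut the gripper and move towards the left bolt.

>>> send_rows(commands=[[1,[0.11,0.147,0],[0,0,-0.0164]],[1,[0.11,0.147,0],[0,0,0]],[1,[0.11,0.147,0],[0,0,0]],[1,[0.11,0.147,0],[0,0,0]],[1,[0.11,0.147,0],[0,0,0]],[1,[0.11,0.147,0],[0,0,0]],[1,[0.11,0.147,0],[0,0,0]],[1,[0.11,0.147,0],[0,0,0]],[1,[0.11,0.147,0],[0,0,0]]])

```text
clock: 1.0
tool_pos: [0.4938, -0.2873, 0.2207]
orientation: [-179.7, -0.4, 104.6]
force: [0.5, -0.2, 0.2]
opening: 0.021
```

>>> send_rows(commands=[[1,[0.009,0.184,0],[0,0,0.002]],[1,[0.009,0.184,0],[0,0,0]],[1,[0.009,0.184,0],[0,0,0]],[1,[0.009,0.184,0],[0,0,0]],[1,[0.009,0.184,0],[0,0,0]],[1,[0.009,0.184,0],[0,0,0]],[1,[0.009,0.184,0],[0,0,0]],[1,[0.009,0.184,-0.1],[0,0,0]],[1,[0.009,0.17,-0.1],[0,0,0]],[1,[0,0,-0.1],[0,0,0]],[1,[0,0,0],[0,0,0]]])

```text
clock: 2.1
tool_pos: [0.5136, 0.1414, 0.1438]
orientation: [-179.7, -0.5, 105.8]
force: [-0.8, -0.6, 0.3]
opening: 0.0007
```

```bash
python3 - <<'E'
from plant import sensors,snapshot
import cv2
print({k:v for k,v in sensors.get_obs().items() if k in("clock","tool_pos","orientation","force","opening")})
s=snapshot("wrist"); cv2.imwrite("pics/w1.png",s["color"])
E
```

```text
{'clock': 2.1, 'tool_pos': array([0.5136467 , 0.14140658, 0.14383171]), 'orientation': array([-179.71236379,   -0.54639746,  105.76999709]), 'force': array([-0.75354743, -0.57243382,  0.34223806]), 'opening': 0.0006795118897153894}
```

View pics/w1.png

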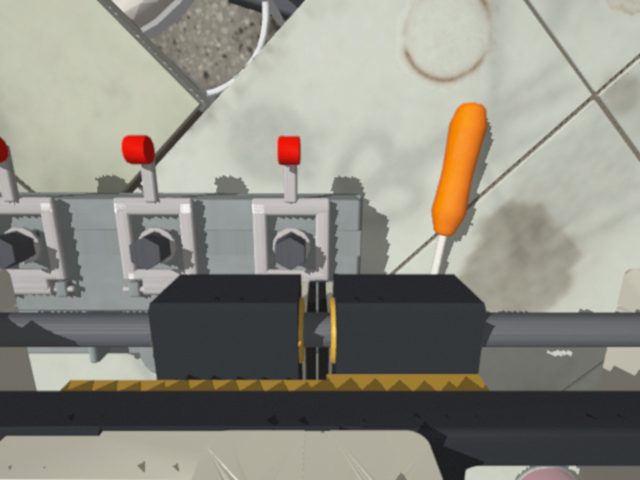

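The wrist view shows the left bolt at (291,248), with the finger gap at column 317, so I'm about 14 mm too far left. The bolt row is level in the picture, so the yaw is right. I'll correct and come down to about 0.085.

>>> send_rows(commands=[[1,[0.007,-0.058,-0.08],[0,0,0]],[1,[0,0,-0.08],[0,0,0]],[1,[0,0,-0.04],[0,0,0]],[1,[0,0,0],[0,0,0]]])

```text
clock: 2.55
tool_pos: [0.5201, 0.1255, 0.1001]
orientation: [179.7, -0.6, 105.7]
force: [0.2, -0.6, 1.3]
opening: 0.0007
```

>>> send_rows(commands=[[1,[-0.016,0.006,-0.06],[0,0,0]],[1,[0,0,-0.02],[0,0,0]],[1,[0,0,0],[0,0,0]]])

```text
clock: 2.85
tool_pos: [0.5187, 0.127, 0.0837]
orientation: [179.4, -0.6, 105.6]
force: [0.1, 0.1, 0.6]
opening: 0.0003
```

>>> send_rows(commands=[[1,[-0.01,0,-0.02],[0,0,0]],[1,[0,0,-0.02],[0,0,0]],[1,[0,0,-0.01],[0,0,0]]])

```text
clock: 3.15
tool_pos: [0.5177, 0.1276, 0.0731]
orientation: [179.2, -0.7, 105.7]
force: [0.7, -0.4, -0.2]
opening: 0.0005
```

>>> send_rows(commands=[[1,[0,0,-0.008],[0,0,0]],[1,[0,0,-0.008],[0,0,0]]])

```text
clock: 3.35
tool_pos: [0.5178, 0.1277, 0.0689]
orientation: [179.2, -0.6, 105.7]
force: [-0.9, -0.7, 1.3]
opening: 0.0003
```

>>> send_rows(commands=[[1,[0,0,-0.008],[0,0,0]]])

```text
clock: 3.45
tool_pos: [0.518, 0.1277, 0.0678]
orientation: [179.2, -0.6, 105.7]
force: [-11.1, 0.4, 30.3]
opening: 0.0006
```

That was a stiff 30 N at z=0.0678, so the left bolt is firm. Next time I'll use smaller steps. Lifting off and moving to the middle bolt.

>>> send_rows(commands=[[1,[0,0,0.06],[0,0,0]],[1,[0.03,-0.12,0.01],[0.001,0.002,0]],[1,[0.03,-0.12,0],[0,0,0]],[1,[0.02,-0.1,0],[0,0,0]],[1,[0,0,0],[0,0,0]]])

```text
clock: 3.95
tool_pos: [0.5393, 0.0415, 0.0864]
orientation: [179.7, -1.2, 106.0]
force: [0.5, -0.3, 0.5]
opening: 0.0002
```

>>> send_rows(commands=[[1,[0.004,-0.022,-0.02],[-0.003,-0.001,0]],[1,[0,0,-0.02],[0,0,0]],[1,[0,0,-0.006],[0,0,0]]])

```text
clock: 4.25
tool_pos: [0.5403, 0.0358, 0.0738]
orientation: [179.7, 0.1, 105.9]
force: [-0.8, 0.4, 0.2]
opening: 0.0002
```

>>> send_rows(commands=[[1,[0,0,-0.008],[0,0,0]],[1,[0,0,-0.006],[0,0,0]],[1,[0,0,-0.002],[0,0,0]]])

```text
clock: 4.55
tool_pos: [0.5398, 0.0373, 0.0688]
orientation: [179.7, 0.1, 106.1]
force: [-0.4, -1.3, 1.5]
opening: 0.0003
```

>>> send_rows(commands=[[1,[0,0,-0.003],[0,0,0]]])

```text
clock: 4.65
tool_pos: [0.5398, 0.0374, 0.0682]
orientation: [179.7, 0.1, 106.1]
force: [-2.0, -2.2, 7.7]
opening: 0.0004
```

>>> send_rows(commands=[[1,[0,0,-0.002],[0,0,0]],[1,[0,0,-0.002],[0,0,0]]])

```text
clock: 4.85
tool_pos: [0.5399, 0.0374, 0.0682]
orientation: [179.7, 0.1, 106.1]
force: [-2.4, 0.1, 5.1]
opening: 0.0006
```

>>> send_rows(commands=[[1,[0,0,-0.005],[0,0,0]],[1,[0,0,-0.005],[0,0,0]]])

```text
clock: 5.05
tool_pos: [0.54, 0.0374, 0.068]
orientation: [179.7, 0.2, 106.2]
force: [-6.1, 0.5, 14.9]
opening: 0.0002
```

The middle bolt is firm too: 15 N and no sinking. On to the right bolt.

>>> send_rows(commands=[[1,[0,0,0.06],[0,0,0]],[1,[0.03,-0.12,0.01],[0,0,-0.001]],[1,[0.03,-0.12,0],[0,0,0]],[1,[0.02,-0.1,0],[0,0,0]],[1,[0,0,0],[0,0,0]]])

```text
clock: 5.55
tool_pos: [0.5617, -0.0487, 0.0879]
orientation: [179.5, 0.1, 106.0]
force: [-0.3, -0.1, -0.9]
opening: 0.0005
```

>>> send_rows(commands=[[1,[0.014,-0.028,-0.025],[0,0,-0.001]],[1,[0,0,-0.02],[0,0,0]],[1,[0,0,-0.006],[0,0,0]]])

```text
clock: 5.85
tool_pos: [0.5656, -0.0558, 0.0742]
orientation: [179.4, 0.1, 105.6]
force: [-0.0, -0.3, -0.4]
opening: 0.0004
```

>>> send_rows(commands=[[1,[0,0,-0.008],[0,0,0]],[1,[0,0,-0.006],[0,0,0]],[1,[0,0,-0.003],[0,0,0]],[1,[0,0,-0.003],[0,0,0]]])

```text
clock: 6.25
tool_pos: [0.5652, -0.0543, 0.0682]
orientation: [179.5, 0.1, 105.7]
force: [-0.1, -1.0, 1.4]
opening: 0.0004
```

>>> send_rows(commands=[[1,[0,0,-0.004],[0,0,0]],[1,[0,0,-0.004],[0,0,0]],[1,[0,0,-0.005],[0,0,0]]])

```text
clock: 6.55
tool_pos: [0.5652, -0.0542, 0.0653]
orientation: [179.5, 0.2, 105.7]
force: [-1.2, -0.5, 0.7]
opening: 0.0005
```

The right bolt is sinking. I'll push it right down.

>>> send_rows(commands=[[1,[0,0,-0.006],[0,0,0]],[1,[0,0,-0.006],[0,0,0]],[1,[0,0,-0.006],[0,0,0]]])

```text
clock: 6.85
tool_pos: [0.5654, -0.0542, 0.0619]
orientation: [179.4, 0.2, 105.8]
force: [-8.1, 2.5, 22.6]
opening: 0.0003
```

It's down by about 6 mm (bottomed at z=0.062), so the right bolt is the loose one. Now I'll lift off, open the gripper and move over its tab.

>>> send_rows(commands=[[1,[0,0,0.1],[0,0,0]],[1,[0,0,0.1],[0,0,0]],[0.4,[-0.09,-0.025,0.03],[0,0,0]],[0.4,[-0.09,-0.025,0],[0,0,0]],[0.4,[-0.06,-0.02,0],[0,0,0]],[0.4,[0,0,0],[0,0,0]]])

```text
clock: 7.45
tool_pos: [0.504, -0.0716, 0.1204]
orientation: [179.4, 0.1, 105.8]
force: [0.8, 0.5, -0.3]
opening: 0.0271
```

```bash
python3 - <<'E'
from plant import sensors,snapshot
from h import *
o=sensors.get_obs();print(o["clock"],o["tool_pos"],o["orientation"],o["opening"])
for n in("wrist","top"):
    s=snapshot(n); cv2.imwrite(f"pics/{n}2.png",s["color"])
    for c,a in blobs(red(s),15,5000): print(n,c,a,plane(s,*c,0.062).round(4))
E
```

```text
7.45 [ 0.5040269  -0.07157435  0.12041297] [1.79371684e+02 1.36819022e-01 1.05775181e+02] 0.027074116107722455
wrist [309.5 259.2] 592 [ 0.5039 -0.0766  0.062 ]
wrist [463.9 260.6] 796 [0.479  0.0143 0.062 ]
wrist [616.8 260.6] 970 [0.4535 0.1039 0.062 ]
top [217.8  16.8] 254 [1.1325 0.3402 0.062 ]
top [  2.  278.6] 61 [0.4632 0.7964 0.062 ]
top [341.6 279.5] 19 [0.4766 0.0185 0.062 ]
```

View pics/wrist2.png

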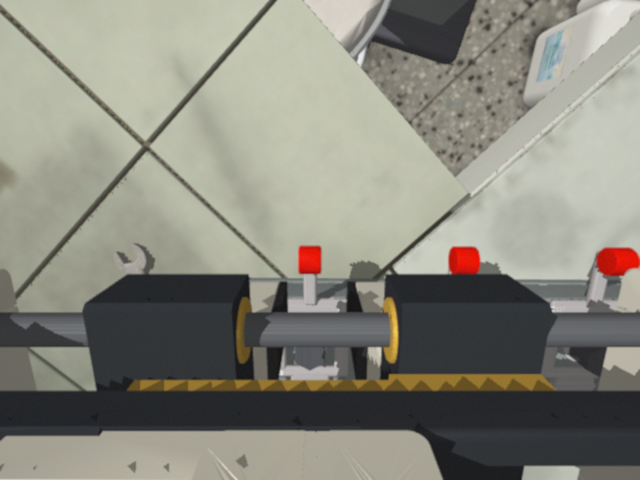

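The wrist view puts the right tab at (310,259), almost centred between the fingers (about column 317). The spanner tip is at (130,260), clear of the fingers. I'll make a small correction and descend.

>>> send_rows(commands=[[0.4,[-0.008,-0.012,-0.06],[0.001,-0.001,0]],[0.4,[0,0,-0.06],[0,0,0]],[0.4,[0,0,-0.06],[0,0,0]],[0.4,[0,0,0],[0,0,0]]])

```text
clock: 7.95
tool_pos: [0.5077, -0.0734, 0.074]
orientation: [178.7, -0.0, 105.9]
force: [-0.8, 0.4, 0.3]
opening: 0.0528
```

>>> send_rows(commands=[[0.4,[-0.024,-0.004,-0.01],[-0.001,0.003,0]],[0.4,[-0.004,0,-0.03],[0,0,0]],[0.4,[0,0,-0.03],[0,0,0]],[0.4,[0,0,0],[0,0,0]]])

```text
clock: 8.35
tool_pos: [0.5022, -0.0741, 0.0559]
orientation: [179.9, 0.0, 105.9]
force: [-0.2, -0.1, -0.1]
opening: 0.0525
```

>>> send_rows(commands=[[0.4,[0,0,-0.03],[0,0,0]],[0.4,[0,0,-0.02],[0,0,0]],[0.4,[0,0,0],[0,0,0]]])

```text
clock: 8.65
tool_pos: [0.5025, -0.074, 0.0427]
orientation: [179.9, 0.1, 105.9]
force: [-0.2, -0.1, 1.0]
opening: 0.0521
```

```bash
python3 - <<'E'
from plant import sensors,snapshot
from h import *
s=snapshot("scene"); cv2.imwrite("pics/scene3.png",cv2.resize(s["color"][150:350,220:480],None,fx=3,fy=3))
E
```

```text
(no output)
```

View pics/scene3.png

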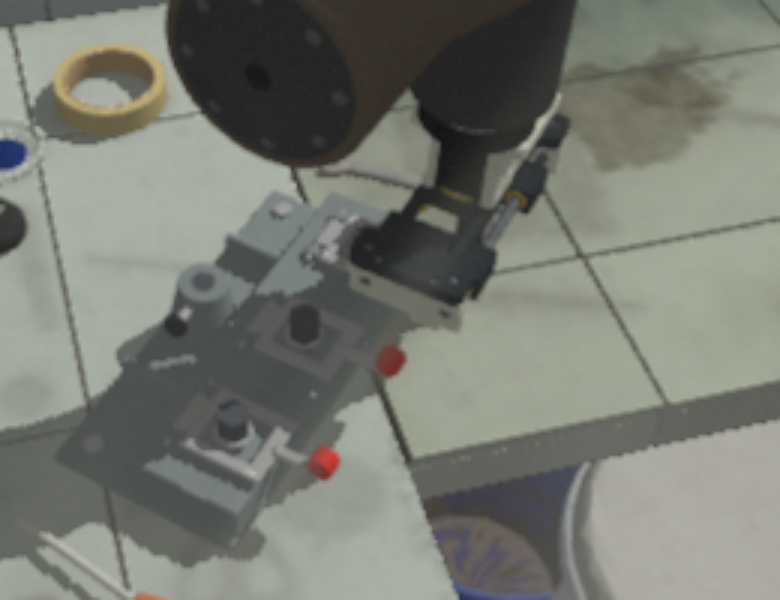

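The crop shows the other two covers shut, with their tabs at (390,360) and (323,463). The gripper hides the right tab. Closing the fingers now.

>>> send_rows(commands=[[1,[0,0,0],[0,0,0]],[1,[0,0,0],[0,0,0]],[1,[0,0,0],[0,0,0]],[1,[0,0,0],[0,0,0]],[1,[0,0,0],[0,0,0]]])

```text
clock: 9.2
tool_pos: [0.5032, -0.074, 0.0438]
orientation: [179.8, 0.1, 105.9]
force: [3.9, -12.5, -1.1]
opening: 0.018
```

>>> send_rows(commands=[[1,[0,0,0],[0,0,0]],[1,[0,0,0],[0,0,0]]])

```text
clock: 9.4
tool_pos: [0.504, -0.0767, 0.0444]
orientation: [179.8, 0.3, 106.0]
force: [-0.4, 6.2, -1.1]
opening: 0.0136
```

The tab is pinched (opening 13.6 mm). I'll lift it along the arc in small steps.

>>> send_rows(commands=[[1,[0.006,0.002,0.034],[0,0,0]],[1,[0.01,0.003,0.034],[0,0,0]],[1,[0.012,0.003,0.033],[0,0,0]],[1,[0,0,0],[0,0,0]]])

```text
clock: 9.8
tool_pos: [0.512, -0.0742, 0.0718]
orientation: [179.8, 0.3, 106.0]
force: [0.7, -2.9, -3.6]
opening: 0.0132
```

>>> send_rows(commands=[[1,[0.014,0.004,0.029],[0,0,0]],[1,[0.017,0.005,0.027],[0,0,0]],[1,[0.019,0.005,0.026],[0,0,0]],[1,[0,0,0],[0,0,0]]])

```text
clock: 10.2
tool_pos: [0.5254, -0.0704, 0.0942]
orientation: [179.8, 0.3, 106.0]
force: [2.9, -3.0, -4.0]
opening: 0.014
```

>>> send_rows(commands=[[1,[0.023,0.006,0.026],[0,0,0]],[1,[0.025,0.007,0.024],[0,0,0]],[1,[0.027,0.007,0.022],[0,0,0]],[1,[0,0,0],[0,0,0]]])

```text
clock: 10.6
tool_pos: [0.5445, -0.0652, 0.1127]
orientation: [180.0, 0.2, 105.9]
force: [0.1, -1.3, -3.4]
opening: 0.0135
```

>>> send_rows(commands=[[1,[0.028,0.008,0.018],[0,0,0]],[1,[0.03,0.008,0.015],[0,0,0]],[1,[0.031,0.008,0.011],[0,0,0]],[1,[0,0,0],[0,0,0]],[1,[0,0,0],[0,0,0]]])

```text
clock: 11.1
tool_pos: [0.5667, -0.059, 0.1245]
orientation: [-179.8, 0.2, 105.9]
force: [-1.1, -1.0, -1.6]
opening: 0.0139
```

```bash
python3 - <<'E'
from plant import sensors,snapshot
from h import *
o=sensors.get_obs();print(o["clock"],o["tool_pos"],o["opening"],o["force"])
for n in("scene","wrist"):
    s=snapshot(n); im=s["color"]
    if n=="scene": im=cv2.resize(im[150:350,220:480],None,fx=3,fy=3)
    cv2.imwrite(f"pics/{n}4.png",im)
    for c,a in blobs(red(s),10,5000): print(n,c,a,plane(s,*c,0.06).round(4))
E
```

```text
11.1 [ 0.5667497  -0.05900983  0.12454792] 0.013885134845431498 [-1.13908973 -1.01336986 -1.64576643]
scene [351.1 268.7] 35 [0.4783 0.0132 0.06  ]
scene [328.8 303.1] 36 [0.4522 0.1054 0.06  ]
scene [135.9 437.2] 63 [0.4874 0.4872 0.06  ]
wrist [481.1 155.7] 920 [0.4792 0.0151 0.06  ]
wrist [631.1 158.2] 478 [0.4565 0.0997 0.06  ]
wrist [316.8 303.9] 527 [ 0.5955 -0.0512  0.06  ]
```

View pics/scene4.png

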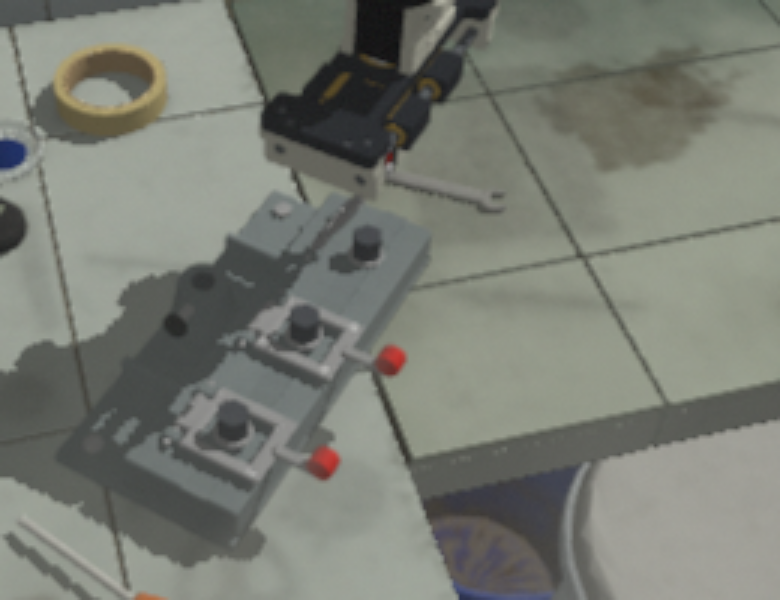

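View pics/wrist4.png

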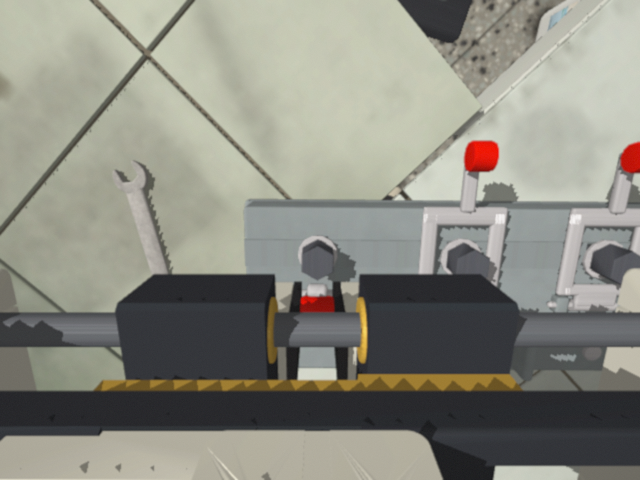

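The scene view shows the right cover up, its bolt bare at (367,243), and the other covers flat with tabs at (391,360) and (324,463). The wrist view shows the red tab between the fingers at (317,304). From the geometry it is about 62° open. I'll hold for a moment to check it stays still, then hand in.

>>> send_rows(commands=[[1,[0,0,0],[0,0,0]],[1,[0,0,0],[0,0,0]],[1,[0,0,0],[0,0,0]]])

```text
clock: 11.5
tool_pos: [0.5664, -0.0591, 0.1244]
orientation: [-179.8, 0.2, 105.9]
force: [-0.5, -1.3, -2.3]
opening: 0.0132
```

```bash
python3 - <<'E'
from plant import sensors,order
o=sensors.get_obs();print(o["clock"],o["tool_pos"],o["opening"],o["force"],o["qvel"])
if o["opening"]>0.012: print(order.close_job())
E
```

```text
11.5 [ 0.56640094 -0.059127    0.12442237] 0.013154762477844154 [-0.5206879  -1.2967299  -2.32667465] [-0.05338156 -0.07898827 -0.09256081  0.01360456  0.17335125 -0.04972117]
the job is handed in; nothing more can be done
None
```

The right bolt is the loose one. I tapped left, middle, then right. The left and middle bolts held firm, at about 30 N and 15 N. The 30 N on the left was firmer than I meant, but under the 40 N limit. The right bolt sank about 6 mm. I pinched the right cover's red tab, lifted it along its arc to about 62° by geometry, and handed in at 11.5 s while still holding it.

**Last checks:** the opening was 13 mm on the 14 mm tab, and the tool stayed within 0.4 mm over the last 0.4 s. The camera views showed the other two covers shut and the right bolt bare. The spanner and screwdriver looked undisturbed, but I did not measure how far either might have moved. No check failed or disagreed, and the hand-in reported no verdict.

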